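Feed a top plate and cap the square leg

ROBOT

A 6-joint arm with a two-finger parallel gripper is mounted at the origin on the work surface. World frame = base frame: x ahead of the robot, y to its left, z up, the work surface at z = 0. Lengths are in mm, angles in rad, forces in N, time in s.
With the tool pointing down it reaches from about 350 to 975 mm from the base axis. Payload 7.1 kg.
Tool frame: the origin (TCP) lies midway between the tips of the shut fingers; the grasp point (between the pads) lies 19 mm behind it (ctrl.grasp_offset is the distance from the TCP to the grasp point, in mm); z points along the fingers, y is the line along which they close (so a half turn about z gives the same grasp; the last joint's range is limited). The gripper opens to 88 mm and grips with 3 to 60 N. Pads are 20 mm wide; open, the fingers measure 115 mm over their backs; the gripper's body (75 mm by 178 mm) begins 61 mm behind the grasp point.
Start: joints at [-1.147, 0.423, 1.63, -0, 1.089, -0.019], TCP at [267.809, -564.697, 222.675] pointing down, gripper open.
Joint ranges: [-3, 3], [-0.9, 2.11], [0.09, 2.58], [-1.31, 4.45], [0.11, 2.69], [-2.54, 2.54]. Speed limits (rad/s): [2.39, 2.39, 3.01, 3.14, 3.14, 3.14].

INTERFACE

Orientations are given as a rotation vector (axis times angle).
In Python, from workcell import ctrl gives the robot as it stands. The module is installed in compiled form; this text tells all that it offers.
- The arm moves only by the tool servo_tool, never from a script. Its argument "rows" is a list of rows, each a list of 7 numbers: the turn, a rotation vector about the tool's x, y, z as a fraction of full scale, then the shift along the tool's x, y, z as a fraction of full scale, then the finger opening in mm, from 0 to 87.8. A call has 1 to 10 rows; each row is the pose to reach, as a shift and turn from the pose commanded when the call began, along the tool's axes at that moment; what a row does not reach only later rows make up. Full scale, the value 1, is 20 cm for a shift and 1.5 rad for a turn. A row lasts 1/8 s, in which the tool goes at most 62.5 mm and 10.7 degrees, less where a joint would pass 70% of its speed; a pose out of reach is approached as far as the arm can. A call with a number of a shift or a turn outside -1 to 1 is refused whole. A call with a gripper value outside its range is refused whole. The fingers move at their own pace and stop on an object; the grip force is fixed at half the most. Time passes only in rows, so rows that repeat a pose let the fingers close. It gives the time, the measured TCP pose, the force, the opening and the grip force at its end, in the units of the state.
- ctrl.get_obs(): the state, without advancing time (a new reading comes with each control period).
- ctrl.get_image(name): name is "scene" or "side" or "wrist"; returns (picture, depth): 420x560x3 uint8, red, green, blue; 420x560 float32, mm along the optical axis (not along the pixel's ray), 0 where there is no reading.
- ctrl.camera_info(name): a dict with "intrinsics" (3x3 intrinsics, pixels), "k1" (the pictures are not rectified: a ray, as slopes to the right and down, at radius r is drawn at 1 + k1 r^2 times it, then the intrinsics apply), "R" (3x3) and "t" (3): a world point X has camera coordinates R X + t. Camera axes: x right, y down, z forward; pixel columns grow to the right and rows downward; lengths in mm; the calibration is good to about 2 mm. A picture is of the moment at which its call begins: read the wrist's pose just before it. camera_info takes no time and is no camera call; for the wrist camera it gives the pose at the moment of the call.
- ctrl.close_job(): hands the job in; it is judged then, once.
The state is a dict: "t": time; "qpos": joint angles; "qvel": joint speeds; "joint_torque": joint torques, N m; "ee_pos": TCP position; "orientation": TCP orientation; "ft_force": force on the tool from outside, world axes, zero at the start; "moment": the same for the moment, N m; "width": finger opening in mm; "grasp_force": force on a finger pad.
Only numpy, scipy, OpenCV 4.12 (cv2) and the standard library are available. Lean on these libraries where they do the work, as an engineer would, in place of code of your own. Each camera call takes 0.05 s, during which the arm holds its last target. There are 200 camera calls.

TASK

Pull the black knob of the plate feeder out as far as it goes, so that the lowest wooden plate drops, and let the spring take the knob fully home again, which pushes that plate out onto the open end of the feeder. Then pick up this plate and lay it flat on top of the upright leg with the rectangular top, edges flush all round. Leave the leg standing and the next plate in the magazine, and knock nothing over.

Things in the scene. Friction and masses are not known exactly. Their poses are not given: they have to be found in the camera images.
- feeder: Fixed wooden plate feeder, base board 285 x 120 x 12 mm from x = -118 to +167 mm. Origin: on the table under the middle of the magazine; z up, -x is the knob's pull direction, +x where plates come out. Magazine: a box 96 (x) x 90 (y) mm, clear side walls, top 86 mm over the table, open above but too narrow for fingers; three plates lie in it on a sliding tongue.
- tray_mid (a point): Middle of the feeder's open delivery end: on the top of the base board, 12 mm above the table, at feeder x = 95 mm; axes as the feeder's. The flat area reaches from x = +48 mm (magazine wall) to +159 mm (a lip 10 mm high) and has no side walls.
- knob_grip (a point): Grip point on the axis of the feeder's upright black knob, 66 mm above the table: a cylinder 30 mm in diameter, 47 to 86 mm above the table, on a thinner neck. Home it lies at feeder x = -97 mm, 49 mm from the magazine's wall. It moves with the slide.
- feed_slide (a joint): Travel of knob and tongue in m: 0 = home, 0.100 = out at its stop (along feeder -x). A spring pulls it home with 3 N (home) to 9 N (at the stop); let go, it goes home by itself in about half a second. The lowest plate drops only when it is out at the stop.
- plate_low: Wooden plate 75 (x) x 50 (y) x 15 (z) mm, 45 g, lowest in the magazine; origin at the centre of its underside, z up. At the start it lies on the tongue, 26 mm above the table; once delivered it lies on the base, underside 12 mm above the table, rear edge at feeder x = 55 mm or more, long side along feeder x.
- plate_mid: The next plate, same size, above the lowest one; origin at the centre of its underside. It stays in the magazine, as does the third one above it.
- square_leg: Loose upright wooden furniture leg, 110 mm tall, 0.3 kg, with a rectangular top 75 (x) x 50 (y) mm, tapering to a foot 56 x 38 mm; its size at the top is the plate's. Origin at the centre of its foot on the table, z up.
- leg_top (a point): Centre of the top face of the rectangular leg, 110 mm above the table; axes as the leg's.
- round_leg: Bystander: upright round tapered wooden leg, 110 mm tall, 64 mm across the top, 48 mm at the foot; origin at the centre of its foot. It may stand left or right, with the rectangular leg on the other side.
- short_leg: Bystander: upright round tapered wooden leg, 90 mm tall, 64 mm across the top; origin at the centre of its foot.
- glue_bottle: Bystander: upright white bottle, 150 mm tall, 60 mm across; origin at the centre of its underside.
Things that resemble listed ones, but are neither listed nor needed, are in the scene too. Leave any blue or red look-alike of the square_leg alone.

How it is judged (in metres and radians):
On the way, in this order (a step that is already met when the one before it is completed fails the run):
1. the knob is pulled out to its stop (over 94 of 100 mm) (value of joint feed_slide above 0.094 m), for 0.2 s.
2. the knob is home again (within 6 mm) and the lowest plate lies on the delivery end (value of joint feed_slide below 0.006 m and x of plate_low in the frame of feeder above 0.08 m and z of plate_low in the frame of feeder below 0.018 m), for 0.2 s.
At the end, for the whole second after the job is handed in: The plate that was lowest lies flat and at rest on the rectangular leg's top, its edges flush within 6 mm along both sides and 0.12 rad in turn; the leg stands upright; the knob is home within 6 mm; the next plate is still in the magazine (x of plate_low in the frame of leg_top between -0.006 and 0.006 m and y of plate_low in the frame of leg_top between -0.006 and 0.006 m and z of plate_low in the frame of leg_top between -0.003 and 0.018 m and angle between the x axis of plate_low and the x axis of leg_top, either way round below 0.12 rad and angle between the z axis of plate_low and the z axis of leg_top, either way round below 0.06 rad and angle between square_leg's own z axis and vertical below 0.06 rad and linear speed of plate_low below 0.02 m/s and value of joint feed_slide below 0.006 m and x of plate_mid in the frame of feeder between -0.02 and 0.02 m and horizontal distance between plate_mid and feeder below 0.025 m); the robot touches nothing.
It fails at once if the rectangular leg is tipped (over 0.3 rad) (angle between square_leg's own z axis and vertical above 0.3 rad).
It fails at once if a round leg or the bottle is knocked over (over 0.5 rad) (angle between any of round_leg, short_leg, glue_bottle's own z axis and vertical above 0.5 rad).
It also fails if it takes over 64 s, if anything falls off the work surface, if the arm or the gripper's body presses on something with over 40 N, if the wrist force passes 120 N, or if a joint passes its speed limit or range.

## Working session

There is one attempt and no reset: what is moved stays moved. The work goes in short steps, Python scripts to look and compute and a tool call to move; the robot and the scene stay as the last step left them, time stands still between calls to the robot, and variables do not carry over. Pictures are saved under pics/ and viewed, at most 10 in all, crops included, and the job is handed in when it is done.

Besides the shell and the picture viewer there is one more tool, called after "Call:" as name(argument=value, ...) on one line, values as JSON. servo_tool: Moves the arm, as the interface text tells. Its arguments: {"type":"object","properties":{"rows":{"type":"array","items":{"type":"array","items":{"type":"number"}}}},"required":["rows"]}

```bash
mkdir -p pics
cat > h.py <<'E'
import numpy as np, cv2, pickle
from workcell import ctrl
from scipy.spatial.transform import Rotation as Ro
def shot(cam,tag):
    info=ctrl.camera_info(cam); im,d=ctrl.get_image(cam)
    pickle.dump((info,im,d),open(f'{tag}.pkl','wb')); cv2.imwrite(f'pics/{tag}.png',im[...,::-1])
def world(tag,pts=None):
    info,im,d=pickle.load(open(f'{tag}.pkl','rb'))
    K=np.array(info['intrinsics']);k1=info['k1']
    if pts is None:
        v,u=np.mgrid[:420,:560]; pts=np.stack([u,v],-1).reshape(-1,2)
    pts=np.array(pts,float); n=cv2.undistortPoints(pts.reshape(-1,1,2),K,np.array([k1,0,0,0.])).reshape(-1,2)
    return info,im,d,pts,n
def at_depth(tag,pts=None):
    info,im,d,pts,n=world(tag,pts)
    z=d[pts[:,1].astype(int),pts[:,0].astype(int)]
    X=np.c_[n,np.ones(len(n))]*z[:,None]
    return (X-info['t'])@np.array(info['R'])
def at_z(tag,pts,h):
    info,im,d,pts,n=world(tag,pts); R=np.array(info['R']); c=-R.T@info['t']
    r=np.c_[n,np.ones(len(n))]@R
    return c+r*((h-c[2])/r[:,2])[:,None]
E
python3 - <<'E'
from h import *
for c in('scene','side','wrist'):
    shot(c,c+'0'); i=ctrl.camera_info(c); R=np.array(i['R']); print(c,-R.T@i['t'],R[2],i['intrinsics'][0][0],i['k1'])
a=[cv2.imread(f'pics/{c}0.png') for c in('scene','side')]
print(ctrl.get_obs(),ctrl.grasp_offset)
E
```

```text
scene [ 867.36796451 -498.42520695  773.76396958] [-0.36084411  0.55170847 -0.75193703] 409.25407822567536 -0.03540758532272729
side [-104.58666861  781.81138398 1125.84799648] [ 0.45455961 -0.53083425 -0.71525559] 500.1803495932163 -0.14711909638328402
wrist [ 338.86512483 -530.39158541  384.54273888] [-0.25786375 -0.12137204 -0.95852758] 298.5824882100815 -0.019068197339292884
{'t': 0.15, 'qpos': array([-1.14699976e+00,  4.23691500e-01,  1.63047508e+00, -3.61792755e-05,
        1.08858696e+00, -1.89964873e-02]), 'qvel': array([-1.08021936e-04, -2.28779128e-03, -3.90647251e-03,  7.85562215e-04,
        3.36443872e-04,  7.71625543e-05]), 'joint_torque': array([ 3.98976326e-04, -5.44984674e+01, -2.73919004e+01,  6.44838600e-02,
        2.04067089e-02, -9.12241921e-05]), 'ee_pos': array([ 267.63709218, -564.34023146,  222.07937739]), 'orientation': array([-3.06380287e+00, -6.89646904e-01,  4.15720155e-04]), 'ft_force': array([ 0.37305613, -0.80124717, -0.12736766]), 'moment': array([-0.01671796,  0.00198329, -0.04803808]), 'grasp_force': 0.0, 'width': 87.95266831432853} 18.700000000000003
```

View pics/scene0.png

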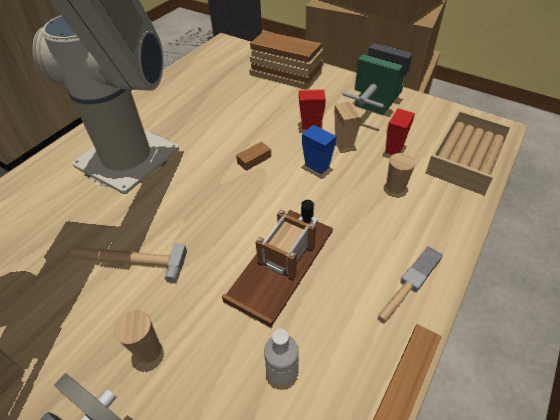

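View pics/side0.png

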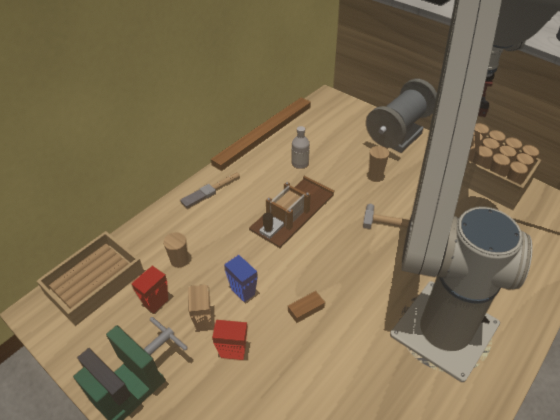

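Run:
```python
from h import *
def crop(f,x,y,w,h,s): 
    return cv2.resize(cv2.imread(f)[y:y+h,x:x+w],None,fx=s,fy=s,interpolation=cv2.INTER_CUBIC)
cv2.imwrite('pics/c1.png',np.hstack([crop('pics/scene0.png',220,190,120,140,4),crop('pics/scene0.png',290,85,80,140,4)]))
cv2.imwrite('pics/c2.png',np.hstack([crop('pics/side0.png',245,175,95,75,5),crop('pics/side0.png',175,270,65,75,5)]))
def g(t,p): print(t,np.round(at_depth(t,p),0).tolist())
g('scene0',[(307,206),(290,235),(300,205),(235,300),(345,108),(318,135),(312,95),(401,117),(402,160),(282,345),(137,322)])
g('side0',[(200,292),(268,216),(241,268),(175,240),(150,280),(230,330),(300,140),(378,153)])
```

```text
scene0 [[573.0, 36.0, 86.0], [577.0, -42.0, 70.0], [519.0, 98.0, -1.0], [550.0, -214.0, 24.0], [493.0, 381.0, 111.0], [485.0, 243.0, 110.0], [381.0, 396.0, 107.0], [638.0, 426.0, 108.0], [699.0, 285.0, 91.0], [712.0, -283.0, 141.0], [465.0, -372.0, 110.0]]
side0 [[509.0, 367.0, 108.0], [566.0, 46.0, 84.0], [484.0, 245.0, 105.0], [701.0, 283.0, 88.0], [633.0, 424.0, 108.0], [378.0, 396.0, 107.0], [694.0, -263.0, 112.0], [461.0, -374.0, 110.0]]
```

View pics/c1.png

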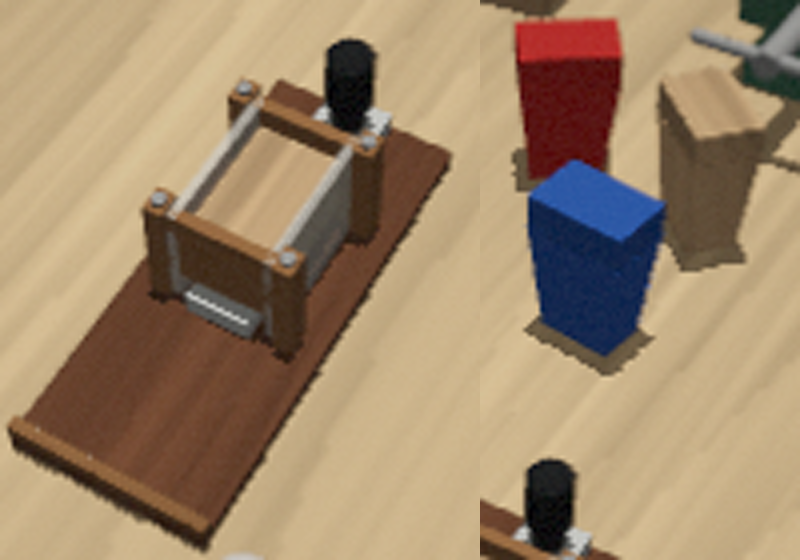

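View pics/c2.png

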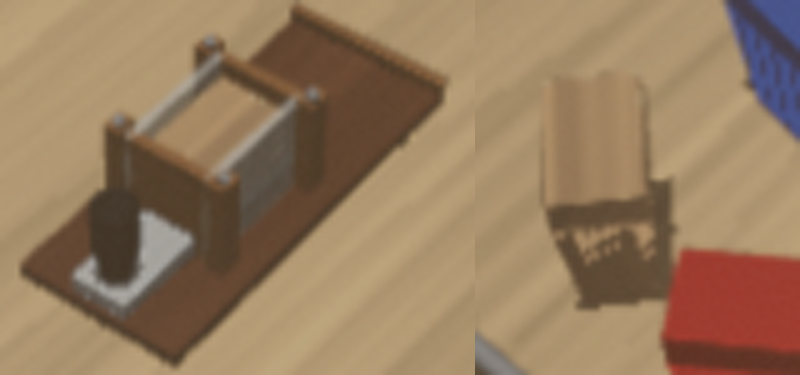

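Run:
```python
from h import *
def g(n,t,p,h): 
    X=at_z(t,p,h)[:,:2]; print(n,t,np.round(X,0).tolist(),'mean',X.mean(0).round(1)); return X
L=[g('leg','scene0',[(335,107),(349.5,102),(362,117),(346.2,120)],110),g('leg','side0',[(188.6,285),(208,285),(209.6,311),(189,311.4)],110)]
g('posts','scene0',[(281.25,212),(312.5,225.5),(260,239.5),(292,254.5)],86)
g('posts','side0',[(287,183.8),(308,193.6),(268.6,199),(290.6,211)],86)
g('base','scene0',[(332.5,228)],12); g('base','side0',[(249.4,228.6),(280.6,247.4)],12)
g('knob','scene0',[(307.5,202.5)],86); g('knob','side0',[(268.2,215)],86)
for t in('scene0','side0'):
    P=at_depth(t); ok=np.isfinite(P).all(1)
    # leg top via depth
    m=ok&(abs(P[:,2]-110)<6)&(abs(P[:,0]-500)<70)&(abs(P[:,1]-372)<60)
    im=pickle.load(open(t+'.pkl','rb'))[1].reshape(-1,3).astype(int)
    m&=(im[:,0]-im[:,2]<110)&(im[:,0]>90)
    q=P[m][:,:2].astype(np.float32); print(t,len(q),cv2.minAreaRect(q), P[m][:,2].mean())
    m=ok&(abs(P[:,2]-12)<4)&(abs(P[:,0]-570)<140)&(abs(P[:,1]+60)<200)
    q=P[m][:,:2].astype(np.float32); print(' base',len(q),cv2.minAreaRect(q))
    m=ok&(abs(P[:,2]-86)<3)&(abs(P[:,0]-570)<25)&(abs(P[:,1]-40)<25); print(' knob',m.sum(),P[m].mean(0))
```

```text
leg scene0 [[466.0, 373.0], [490.0, 415.0], [549.0, 370.0], [519.0, 336.0]] mean [505.9 373.7]
leg side0 [[545.0, 371.0], [508.0, 340.0], [450.0, 391.0], [487.0, 424.0]] mean [497.7 381.5]
posts scene0 [[533.0, -8.0], [612.0, -6.0], [536.0, -96.0], [613.0, -93.0]] mean [573.6 -50.8]
posts side0 [[609.0, -93.0], [533.0, -100.0], [609.0, -7.0], [527.0, -10.0]] mean [569.7 -52.5]
base scene0 [[628.0, 65.0]] mean [628.3  65.3]
base side0 [[621.0, 70.0], [501.0, 67.0]] mean [561.   68.4]
knob scene0 [[569.0, 46.0]] mean [568.8  46.4]
knob side0 [[567.0, 44.0]] mean [566.7  43.7]
scene0 331 ((501.24957275390625, 380.2287902832031), (51.35204315185547, 79.81808471679688), 46.75790786743164) 109.0111908646689
 base 3341 ((574.2980346679688, -77.03376770019531), (120.86534881591797, 286.6620788574219), 1.9722763299942017)
 knob 77 [570.33917055  43.83791333  85.35580017]
side0 538 ((500.6107482910156, 379.98162841796875), (50.57410430908203, 81.62689208984375), 49.100738525390625) 109.60579714647002
 base 1100 ((575.26953125, -92.3465576171875), (177.65206909179688, 373.8564147949219), 15.032370567321777)
 knob 46 [566.17823528  47.05194895  85.32188742]
```

```bash
cat >> h.py <<'E'
def plan(pos,yaw):
    """row numbers to put TCP at pos, pointing down, tool y at world angle yaw (deg, mod 180)"""
    o=ctrl.get_obs(); R=Ro.from_rotvec(o['orientation']); p=np.array(o['ee_pos']); M=R.as_matrix()
    cur=np.degrees(np.arctan2(M[1,1],M[0,1])); yaw=cur+(yaw-cur+90)%180-90
    a=np.radians(yaw); y=np.array([np.cos(a),np.sin(a),0]); z=np.array([0,0,-1.]); T=np.c_[np.cross(y,z),y,z]
    print('yaw now %.1f to %.1f dist %.0f'%(cur,yaw,np.linalg.norm(pos-p)),'turn',np.round(Ro.from_matrix(M.T@T).as_rotvec()/1.5,4),'shift',np.round(M.T@(pos-p)/200,4))
E
python3 - <<'E'
from h import *
plan(np.array([568.6,45.5,170]),1.8)
E
```

```text
yaw now -64.6 to 1.8 dist 682 turn [-7.000e-04 -4.000e-04 -7.729e-01] shift [ 2.6662 -2.11    0.2628]
```

Call:
servo_tool(rows=[[0, 0, -0.06, 0.22, -0.17, 0, 87.8], [0, 0, -0.13, 0.44, -0.34, 0, 87.8], [0, 0, -0.19, 0.66, -0.51, 0, 87.8], [0, 0, -0.26, 0.88, -0.68, 0, 87.8]])

```text
t: 0.65
ee_pos: [369.0, -364.8, 222.5]
orientation: [-2.871, -1.275, -0.0]
ft_force: [0.8, -0.4, 0.4]
width: 87.8
grasp_force: 0.0
```

Run:
```python
from h import *
plan(np.array([568.6,45.5,170]),1.8)
```

```text
yaw now -42.1 to 1.8 dist 459 turn [-1.00e-04 -1.00e-04 -5.11e-01] shift [ 2.1909 -0.6354  0.2631]
```

Call:
servo_tool(rows=[[0, 0, -0.06, 0.25, -0.07, 0, 87.8], [0, 0, -0.13, 0.5, -0.15, 0, 87.8], [0, 0, -0.19, 0.75, -0.22, 0, 87.8], [0, 0, -0.26, 1.0, -0.29, 0, 87.8]])

```text
t: 1.15
ee_pos: [460.7, -177.8, 222.7]
orientation: [2.569, 1.807, 0.0]
ft_force: [0.9, -0.7, 0.2]
width: 87.7
grasp_force: 0.0
```

Run:
```python
from h import *
plan(np.array([568.6,45.5,170]),1.8)
```

```text
yaw now -19.8 to 1.8 dist 254 turn [ 1.000e-04  0.000e+00 -2.508e-01] shift [1.2332 0.1303 0.2635]
```

Call:
servo_tool(rows=[[0, 0, -0.06, 0.25, 0.03, 0, 87.8], [0, 0, -0.12, 0.5, 0.05, 0, 87.8], [0, 0, -0.19, 0.75, 0.08, 0, 87.8], [0, 0, -0.25, 1.0, 0.1, 0, 87.8], [0, 0, -0.25, 1.0, 0.1, 0, 87.8]])

```text
t: 1.78
ee_pos: [548.1, 4.4, 222.5]
orientation: [-2.186, -2.256, -0.001]
ft_force: [-0.9, 0.0, -0.3]
width: 87.5
grasp_force: 0.0
```

Run:
```python
from h import *
shot('wrist','w1')
plan(np.array([568.6,45.5,115]),1.8)
```

```text
yaw now 1.7 to 1.8 dist 117 turn [-0.0004  0.0001 -0.0014] shift [0.2097 0.1132 0.5365]
```

View pics/w1.png

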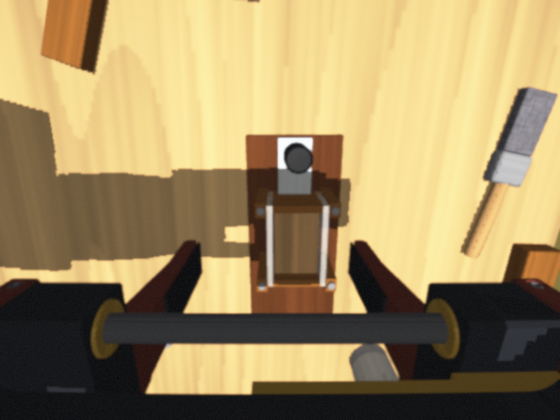

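Run:
```python
from h import *
print(at_z('w1',[(298,157)],86).round(1), at_z('w1',[(261,211),(334,211),(262,285),(331,285)],86).round(1).tolist(), at_z('w1',[(247,136),(343,135)],12).round(1).tolist(), at_depth('w1',[(298,157)]))
```

```text
[[570.3  48.7  86. ]] [[534.6, -8.6, 86.0], [611.0, -6.2, 86.0], [537.3, -96.2, 86.0], [615.4, -93.8, 86.0]] [[513.0, 63.5, 12.0], [629.7, 68.4, 12.0]] [[570.33467683  48.67885939  86.03495048]]
```

Call:
servo_tool(rows=[[0, 0, -0.004, 0.11, 0.06, 0.2, 87.8], [0, 0, -0.004, 0.215, 0.12, 0.4, 87.8], [0, 0, -0.004, 0.215, 0.12, 0.62, 87.8], [0, 0, -0.004, 0.215, 0.12, 0.8, 87.8], [0, 0, -0.004, 0.215, 0.12, 0.875, 87.8], [0, 0, -0.004, 0.215, 0.12, 0.875, 20], [0, 0, -0.004, 0.215, 0.12, 0.875, 20], [0, 0, -0.004, 0.215, 0.12, 0.875, 20], [0, 0, -0.004, 0.215, 0.12, 0.875, 20]])

```text
t: 2.95
ee_pos: [570.7, 45.4, 48.7]
orientation: [2.184, 2.257, 0.002]
ft_force: [-0.1, 0.3, 0.0]
width: 51.4
grasp_force: 0.0
```

Call:
servo_tool(rows=[[0, 0, 0, 0, 0, 0, 20], [0, 0, 0, 0, 0, 0, 20], [0, 0, 0, 0, 0, 0, 20], [0, 0, 0, 0, 0, 0, 20], [0, 0, 0, 0, 0, 0, 20]])

```text
t: 3.58
ee_pos: [570.5, 45.5, 47.8]
orientation: [2.184, 2.257, 0.001]
ft_force: [2.1, 0.1, 0.3]
width: 29.2
grasp_force: 30.0
```

Call:
servo_tool(rows=[[0, 0, 0, 0.08, 0, 0, 20], [0, 0, 0, 0.18, 0, 0, 20], [0, 0, 0, 0.28, 0, 0, 20], [0, 0, 0, 0.38, 0, 0, 20], [0, 0, 0, 0.44, 0, 0, 20], [0, 0, 0, 0.48, 0, 0, 20], [0, 0, 0, 0.495, 0, 0, 20], [0, 0, 0, 0.495, 0, 0, 20]])

```text
t: 4.58
ee_pos: [567.0, 143.2, 47.8]
orientation: [2.183, 2.258, -0.002]
ft_force: [2.6, -8.4, 1.7]
width: 29.3
grasp_force: 30.0
```

Call:
servo_tool(rows=[[0, 0, 0, 0.01, 0, 0, 20], [0, 0, 0, 0.02, 0, 0, 20], [0, 0, 0, 0.02, 0, 0, 20]])

```text
t: 4.95
ee_pos: [566.9, 145.7, 47.7]
orientation: [2.182, 2.257, -0.004]
ft_force: [2.7, -15.7, 2.4]
width: 29.5
grasp_force: 30.0
```

Call:
servo_tool(rows=[[0, 0, 0, 0.01, 0, 0, 20], [0, 0, 0, 0.01, 0, 0, 20], [0, 0, 0, 0.01, 0, 0, 20], [0, 0, 0, 0.01, 0, 0, 20]])

```text
t: 5.45
ee_pos: [566.8, 145.8, 47.7]
orientation: [2.181, 2.256, -0.007]
ft_force: [4.2, -26.1, 3.2]
width: 29.7
grasp_force: 30.0
```

Call:
servo_tool(rows=[[0, 0, 0, 0, 0, 0, 87.8], [0, 0, 0, 0, 0, 0, 87.8], [0, 0, 0, 0, 0, 0, 87.8], [0, 0, 0, 0, 0, 0, 87.8], [0, 0, 0, 0, 0, 0, 87.8], [0, 0, 0, 0, 0, 0, 87.8], [0, 0, 0, 0, 0, 0, 87.8], [0, 0, 0, 0, 0, 0, 87.8]])

```text
t: 6.45
ee_pos: [566.6, 150.3, 47.7]
orientation: [2.184, 2.258, 0.0]
ft_force: [0.6, -1.0, -0.3]
width: 88.2
grasp_force: 0.0
```

Run:
```python
from h import *
shot('wrist','w2');shot('scene','s2')
a=cv2.imread('pics/w2.png')[100:400,180:480]; b=cv2.imread('pics/s2.png')[180:340,200:360]
cv2.imwrite('pics/m2.png',np.hstack([cv2.resize(a,(400,400)),cv2.resize(b,(400,400),interpolation=cv2.INTER_CUBIC)]))
plan(np.array([576.3,-146.5,110]),2)
```

```text
yaw now 1.9 to 2.0 dist 303 turn [ 0.     -0.     -0.0013] shift [-1.485e+00 -5.000e-04 -3.115e-01]
```

View pics/m2.png

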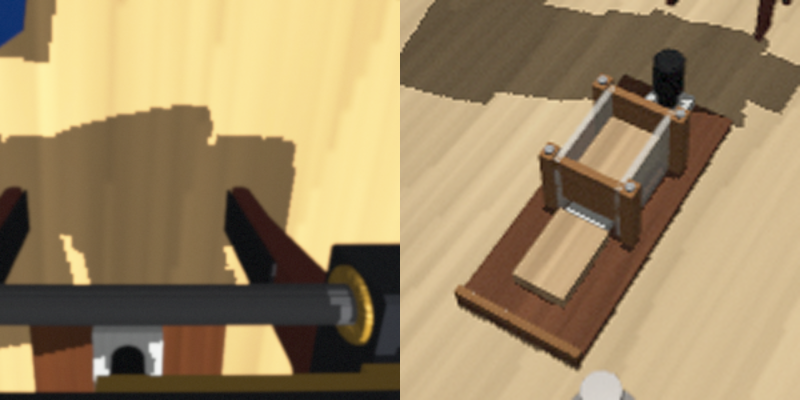

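Call:
servo_tool(rows=[[0, 0, 0, 0, 0, -0.25, 87.8], [0, 0, 0, 0, 0, -0.5, 87.8], [0, 0, 0, -0.2, 0, -0.75, 87.8], [0, 0, 0, -0.45, 0, -0.8, 87.8], [0, 0, 0, -0.7, 0, -0.8, 87.8], [0, 0, 0, -0.95, 0, -0.8, 87.8], [0, 0, 0, -1.0, 0, -0.8, 87.8], [0, 0, 0, -1.0, 0, -0.8, 87.8]])

```text
t: 7.55
ee_pos: [573.1, -49.8, 207.6]
orientation: [-2.186, -2.256, -0.0]
ft_force: [0.2, -0.6, 0.0]
width: 87.5
grasp_force: 0.0
```

Run:
```python
from h import *
shot('wrist','w3')
print(at_z('s2',[(264.8,262.8),(284,272),(264.8,298),(246,289)],27).round(1).tolist())
for t in('w3','s2'):
    P=at_depth(t); im=pickle.load(open(t+'.pkl','rb'))[1].reshape(-1,3).astype(int)
    m=(abs(P[:,2]-27)<6)&(abs(P[:,0]-576)<45)&(abs(P[:,1]+150)<60)&(im[:,0]>120)
    q=P[m][:,:2].astype(np.float32); print(t,len(q),cv2.minAreaRect(q),q.mean(0))
plan(np.array([576.3,-146.5,110]),2)
```

```text
[[552.6, -108.0, 27.0], [600.8, -106.0, 27.0], [600.7, -179.1, 27.0], [555.7, -182.3, 27.0]]
w3 960 ((584.9986572265625, -168.53982543945312), (63.12089538574219, 87.99209594726562), 5.562850475311279) [ 578.68085 -164.7081 ]
s2 749 ((576.2391967773438, -143.82162475585938), (50.26629638671875, 79.29865264892578), 1.6676608324050903) [ 576.6542  -145.12451]
yaw now 1.9 to 2.0 dist 138 turn [-0.0002 -0.0003 -0.0015] shift [-4.879e-01  4.000e-04  4.876e-01]
```

View pics/w3.png

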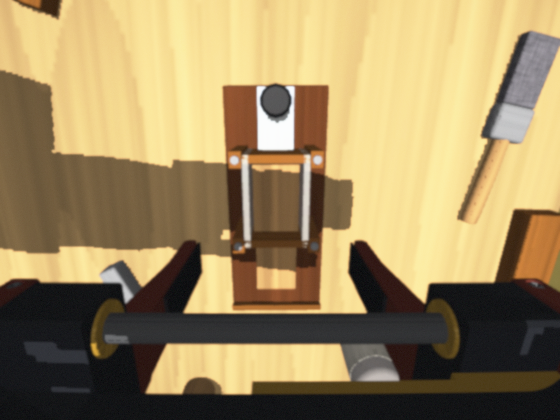

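Call:
servo_tool(rows=[[0, 0, 0, -0.24, 0, 0.0, 87.8], [0, 0, 0, -0.478, 0.001, 0.1, 87.8], [0, 0, 0, -0.478, 0.001, 0.35, 87.8], [0, 0, 0, -0.478, 0.001, 0.6, 87.8], [0, 0, 0, -0.478, 0.001, 0.8, 87.8], [0, 0, 0, -0.478, 0.001, 0.9, 87.8], [0, 0, 0, -0.478, 0.001, 0.94, 87.8], [0, 0, 0, -0.478, 0.001, 0.94, 87.8]])

```text
t: 8.6
ee_pos: [577.2, -144.7, 20.2]
orientation: [2.183, 2.258, 0.001]
ft_force: [1.1, 1.3, 0.5]
width: 87.6
grasp_force: 0.0
```

Call:
servo_tool(rows=[[0, 0, 0, 0, 0, 0.025, 87.8], [0, 0, 0, 0, 0, 0.025, 40], [0, 0, 0, 0, 0, 0.025, 40], [0, 0, 0, 0, 0, 0.025, 40], [0, 0, 0, 0, 0, 0.025, 40], [0, 0, 0, 0, 0, 0.025, 40], [0, 0, 0, 0, 0, 0.025, 40], [0, 0, 0, 0, 0, 0.025, 40]])

```text
t: 9.6
ee_pos: [576.6, -145.1, 14.8]
orientation: [2.184, 2.258, 0.0]
ft_force: [-0.5, -0.8, 2.8]
width: 49.8
grasp_force: 30.0
```

Call:
servo_tool(rows=[[0, 0, 0, 0, 0, -0.08, 40], [0, 0, 0, 0, 0, -0.25, 40], [0, 0, 0, 0, 0, -0.5, 40], [0, 0, 0, 0, 0, -0.75, 40], [0, 0, 0, 0.1, 0, -0.93, 40], [0, 0, 0, 0.3, 0, -0.95, 40], [0, 0, 0, 0.5, 0, -0.95, 40], [0, 0, 0, 0.7, 0, -0.95, 40], [0, 0, 0, 0.85, 0, -0.95, 40], [0, 0, 0, 0.95, 0, -0.95, 40]])

```text
t: 10.85
ee_pos: [570.1, 46.2, 205.5]
orientation: [2.183, 2.259, 0.001]
ft_force: [0.1, -0.8, 0.4]
width: 49.4
grasp_force: 30.0
```

Run:
```python
from h import *
plan(np.array([570,322,205]),50)
```

```text
yaw now 1.9 to 50.0 dist 276 turn [ 5.000e-04  2.000e-04 -5.591e-01] shift [1.3784 0.0465 0.0027]
```

Call:
servo_tool(rows=[[0, 0, -0.05, 0.15, 0.01, 0, 40], [0, 0, -0.12, 0.35, 0.01, 0, 40], [0, 0, -0.2, 0.55, 0.02, 0, 40], [0, 0, -0.28, 0.75, 0.03, 0, 40], [0, 0, -0.36, 0.92, 0.04, 0, 40], [0, 0, -0.4, 1.0, 0.046, 0, 40], [0, 0, -0.4, 1.0, 0.046, 0, 40]])

```text
t: 11.72
ee_pos: [572.9, 245.3, 204.8]
orientation: [1.419, 2.802, -0.0]
ft_force: [0.2, 0.0, -0.6]
width: 49.7
grasp_force: 30.0
```

Run:
```python
from h import *
plan(np.array([570,322,205]),50)
```

```text
yaw now 36.3 to 50.0 dist 77 turn [-0.      0.0002 -0.1597] shift [ 0.3177  0.2154 -0.0012]
```

Call:
servo_tool(rows=[[0, 0, -0.08, 0.16, 0.11, 0, 40], [0, 0, -0.16, 0.318, 0.215, 0, 40], [0, 0, -0.16, 0.318, 0.215, 0, 40], [0, 0, -0.16, 0.318, 0.215, 0, 40]])

```text
t: 12.22
ee_pos: [569.9, 320.2, 204.5]
orientation: [-1.078, -2.951, 0.002]
ft_force: [-0.1, 0.0, -0.2]
width: 49.6
grasp_force: 30.0
```

Run:
```python
from h import *
shot('wrist','w4'); o=ctrl.get_obs(); np.save('p4.npy',np.r_[o['ee_pos'],o['orientation']])
a=cv2.imread('pics/w4.png')[60:360,100:480]; cv2.imwrite('pics/w4c.png',cv2.resize(a,(760,600),interpolation=cv2.INTER_CUBIC))
```

```text
(no output)
```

View pics/w4c.png

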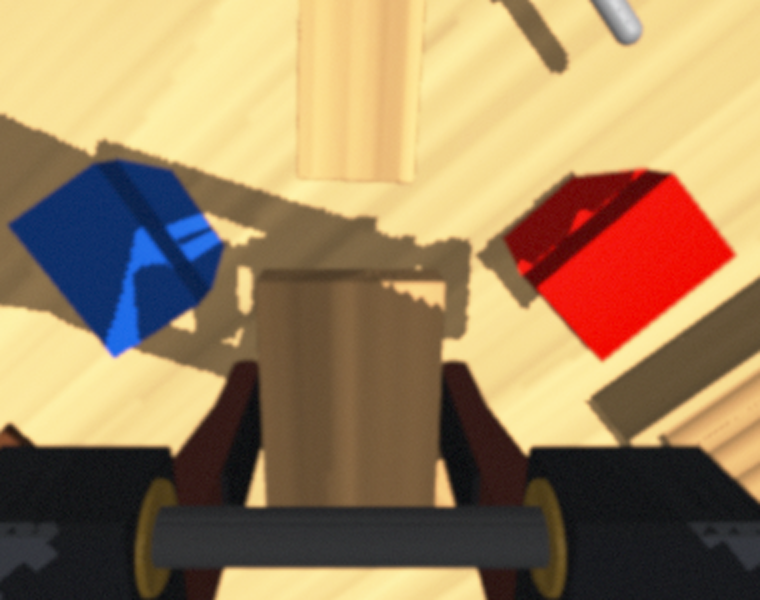

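Run:
```python
from h import *
from scipy.ndimage import label
o=np.load('p4.npy'); T=Ro.from_rotvec(o[3:]).as_matrix()
P=at_depth('w4'); Z=P[:,2].reshape(420,560)
rc=lambda X:((X-o[:3])@T)   # tool coords
m=(abs(Z-110)<4); lab,n=label(m); k=lab[110,275]; mm=lab==k; v,u=np.nonzero(mm); print('leg px',len(u),u.min(),u.max(),v.min(),v.max(),Z[mm].mean())
q=P[mm.ravel()]; r=cv2.minAreaRect(q[:,:2].astype(np.float32)); print(r)
t=rc(q); print('leg in tool', cv2.minAreaRect(t[:,:2].astype(np.float32)))
# edge fit by pixel rows
print([(r_,u[v==r_].min(),u[v==r_].max()) for r_ in range(v.min(),v.max(),12)])
m=(abs(Z-216)<4); lab,n=label(m); k=lab[240,275]; mm=lab==k; v,u=np.nonzero(mm); print('plate',u.min(),u.max(),v.min(),v.max(),Z[mm].mean())
t=rc(P[mm.ravel()]); print('plate tool x max',np.percentile(t[:,0],99.5),t[:,0].max(),'y',t[:,1].min(),t[:,1].max())
# corners by eye
print('front-top edge',rc(at_z('w4',[(100+262/2,60+283/2),(100+445/2,60+283/2)],216.7)).round(1).tolist())
print('leg near edge',rc(at_z('w4',[(100+298/2,60+179/2),(100+414/2,60+182/2)],110)).round(1).tolist(),at_z('w4',[(100+298/2,60+179/2),(100+414/2,60+182/2)],110).round(1).tolist())
```

```text
leg px 5917 248 312 52 150 110.38836112819928
((502.5655212402344, 381.9480895996094), (50.22360610961914, 75.11984252929688), 47.348819732666016)
leg in tool ((91.47679138183594, 3.921689987182617), (75.1202163696289, 50.224185943603516), 2.505218744277954)
[(52, np.int64(250), np.int64(250)), (64, np.int64(249), np.int64(312)), (76, np.int64(249), np.int64(311)), (88, np.int64(249), np.int64(310)), (100, np.int64(249), np.int64(309)), (112, np.int64(248), np.int64(308)), (124, np.int64(248), np.int64(308)), (136, np.int64(248), np.int64(307)), (148, np.int64(248), np.int64(306))]
plate 212 337 197 312 217.02332163198352
plate tool x max 38.74671939298395 39.06833674800055 y -33.143586187648275 34.332607668823705
front-top edge [[37.8, -22.2, -12.1], [37.8, 25.5, -12.1]]
leg near edge [[54.5, -21.2, 94.6], [53.2, 28.0, 94.6]] [[514.6, 338.9, 110.0], [547.3, 375.7, 110.0]]
```

Run:
```python
from h import *
P=np.r_[at_depth('scene0'),at_depth('side0')]; d=np.hypot(P[:,0]-502,P[:,1]-381)
for r in(60,90,120,150,200): print(r,np.percentile(P[(d<r)&(P[:,2]<400)][:,2],[99,100]))
plan(np.array([501.9,380.6,150]),47.4)
```

```text
60 [112.96353069 116.39560368]
90 [112.6090645  116.39560368]
120 [112.30490136 116.39560368]
150 [112.29268726 116.39560368]
200 [143.05780704 158.43649986]
yaw now 49.9 to 47.4 dist 106 turn [-0.0006  0.0001  0.0285] shift [0.4556 0.0121 0.2729]
```

Call:
servo_tool(rows=[[0, 0, 0.01, 0.12, 0, 0, 40], [0, 0, 0.02, 0.27, 0.006, 0.02, 40], [0, 0, 0.028, 0.4, 0.012, 0.08, 40], [0, 0, 0.028, 0.456, 0.012, 0.18, 40], [0, 0, 0.028, 0.456, 0.012, 0.27, 40], [0, 0, 0.028, 0.456, 0.012, 0.35, 40], [0, 0, 0.028, 0.456, 0.012, 0.38, 40], [0, 0, 0.028, 0.456, 0.012, 0.38, 40], [0, 0, 0.028, 0.456, 0.012, 0.38, 40]])

```text
t: 13.4
ee_pos: [502.1, 382.2, 129.2]
orientation: [1.136, 2.928, 0.001]
ft_force: [0.6, 0.2, -0.1]
width: 49.8
grasp_force: 30.0
```

Run:
```python
from h import *
plan(np.array([501.9,380.6,112.8]),47.4)
shot('scene','s5'); shot('side','d5')
def crop(f,x,y,w,h,s): return cv2.resize(cv2.imread(f)[y:y+h,x:x+w],None,fx=s,fy=s,interpolation=cv2.INTER_CUBIC)
cv2.imwrite('pics/c5.png',np.hstack([crop('pics/s5.png',310,65,80,110,5),crop('pics/d5.png',165,240,80,110,5)]))
```

```text
yaw now 47.6 to 47.4 dist 16 turn [0.0006 0.0002 0.0022] shift [-0.0046 -0.007   0.0821]
```

View pics/c5.png

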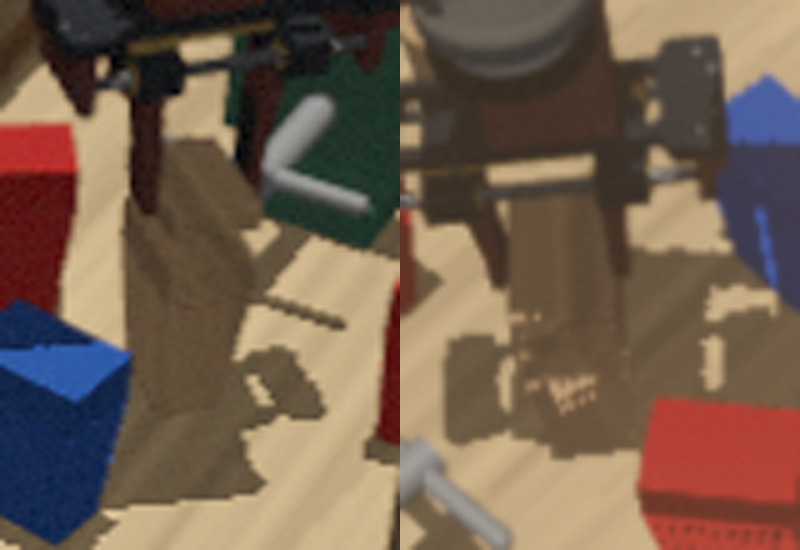

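Call:
servo_tool(rows=[[0, 0, 0.002, -0.004, -0.007, 0.03, 40], [0, 0, 0.002, -0.004, -0.007, 0.055, 40], [0, 0, 0.002, -0.004, -0.007, 0.07, 40], [0, 0, 0.002, -0.004, -0.007, 0.077, 40], [0, 0, 0.002, -0.004, -0.007, 0.079, 40], [0, 0, 0.002, -0.004, -0.007, 0.079, 40]])

```text
t: 14.25
ee_pos: [501.3, 380.6, 112.9]
orientation: [1.14, 2.927, 0.0]
ft_force: [0.3, -0.3, -0.3]
width: 49.6
grasp_force: 30.0
```

No contact force yet; lower a little more.

Call:
servo_tool(rows=[[0, 0, 0, 0, 0, 0.003, 40], [0, 0, 0, 0, 0, 0.005, 40], [0, 0, 0, 0, 0, 0.005, 40]])

```text
t: 14.62
ee_pos: [501.4, 380.7, 112.8]
orientation: [1.14, 2.927, 0.001]
ft_force: [-1.3, -1.2, 5.8]
width: 49.6
grasp_force: 30.0
```

Contact (5.8 N). Open and look before rising far.

Call:
servo_tool(rows=[[0, 0, 0, 0, 0, 0, 56], [0, 0, 0, 0, 0, 0, 70], [0, 0, 0, 0, 0, 0, 87.8], [0, 0, 0, 0, 0, 0, 87.8], [0, 0, 0, 0, 0, 0, 87.8], [0, 0, 0, 0, 0, -0.1, 87.8], [0, 0, 0, 0, 0, -0.3, 87.8], [0, 0, 0, -0.2, 0, -0.5, 87.8], [0, 0, 0, -0.45, 0, -0.5, 87.8], [0, 0, 0, -0.45, 0, -0.5, 87.8]])

```text
t: 15.88
ee_pos: [570.1, 318.0, 214.2]
orientation: [1.144, 2.923, 0.004]
ft_force: [-0.9, -0.2, -0.5]
width: 87.8
grasp_force: 0.0
```

Run:
```python
from h import *
from scipy.ndimage import label
shot('wrist','w6'); shot('scene','s6'); shot('side','d6'); print(ctrl.get_obs()['ee_pos'])
P=at_depth('w6'); Z=P[:,2].reshape(420,560)
m=(abs(Z-125)<4)&(np.hypot(P[:,0]-502,P[:,1]-381).reshape(Z.shape)<70); v,u=np.nonzero(m); print(len(u),u.min(),u.max(),v.min(),v.max(),Z[m].mean(),Z[m].std())
print(cv2.minAreaRect(P[m.ravel()][:,:2].astype(np.float32)))
def crop(f,x,y,w,h,s): return cv2.resize(cv2.imread(f)[y:y+h,x:x+w],None,fx=s,fy=s,interpolation=cv2.INTER_CUBIC)
cv2.imwrite('pics/c6.png',np.hstack([crop('pics/s6.png',315,65,65,100,6),crop('pics/d6.png',170,255,65,100,6)]))
```

```text
[566.9610846  319.92985471 212.28286901]
6274 241 306 48 147 125.37559152946791 0.7047859459501374
((500.89630126953125, 381.54010009765625), (50.267181396484375, 74.80262756347656), 47.295562744140625)
```

View pics/c6.png

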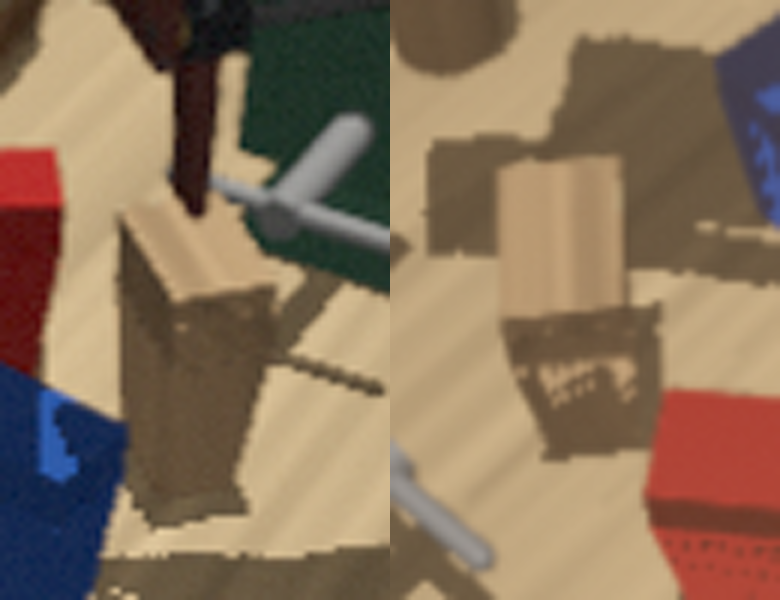

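```bash
python3 -c "
from workcell import ctrl
print(ctrl.close_job())"
```

```text
the job is handed in; nothing more can be done
None
```

The plate was fed out and laid on the rectangular leg, about 2 mm and under 0.1° off flush by the wrist camera; the leg stands, the knob returned home, nothing was knocked over, and the job is handed in (no verdict was returned).

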